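Secure the die chest with a snap clip

ROBOT

A 7-joint arm with a two-finger parallel gripper is mounted at the origin on the work surface. World frame = base frame: x ahead of the robot, y to its left, z up, the work surface at z = 0. Lengths are in m, angles in degrees, forces in N, time in s.
With the tool pointing down it reaches from about 0.425 to 0.875 m from the base axis. Payload 4.7 kg.
Tool frame: the origin (TCP) lies between the finger pads; the fingertips stand 22 mm ahead of it and the grasp point (between the pads) lies 3 mm ahead of it; z points along the fingers, y is the line along which they close (so a half turn about z gives the same grasp; the last joint's range is limited). The gripper opens to 87 mm and grips with 3 to 60 N. Pads are 19 mm wide; open, the fingers measure 117 mm over their backs; the gripper's body (75 mm by 190 mm) begins 51 mm behind the grasp point.
Start: joints at [65.094, 18.392, -4.016, 83.108, 1.295, 78.541, -3.26], TCP at [0.282, -0.586, 0.245] pointing down, gripper open.
Joint ranges: [-163.93, 163.93], [-17.29, 119.83], [-79.2, 71.16], [3.27, 140.29], [-89.18, 269.18], [5.43, 117.66], [-154.24, 154.24]. Speed limits (degrees/s): [147.25, 147.25, 180, 180, 180, 180, 180].

INTERFACE

Orientations are given as [roll, pitch, yaw] about the fixed x, y, z axes, in that order (R = Rz(yaw) Ry(pitch) Rx(roll)).
In Python, from cell import env gives the robot as it stands.
- The arm moves only by the tool drive_tool, never from a script. Its argument "moves" is a list of rows, each a list of 3 entries, a list of its own where there are three numbers: the shift along the tool's x, y, z in mm, then the turn, a rotation vector about the tool's x, y, z in rad, then the closure, from 0 (fully open) to 1 (shut). In form: [[[x, y, z], [wx, wy, wz], jaw], ...]. A call has 1 to 12 rows; each row shifts and turns the commanded pose from where the row before left it, along the tool's axes as they then stand; what a row does not reach is not made up. A row lasts 1/12 s, in which the tool goes at most 41.7 mm and 7.16 degrees, less where a joint would pass 70% of its speed; a pose out of reach is approached as far as the arm can. A call with a gripper value outside its range is refused whole. The fingers move at their own pace and stop on an object; "newtons" is the grip in N (left out, the last holds). Time passes only in rows, so rows that do not move let the fingers close. It gives the time, the measured TCP pose, the force, the opening and the grip force at its end, in the units of the state.
- env.get_obs(): the state, without advancing time (a new reading comes with each control period).
- env.read_camera(name): name is "scene" or "top" or "wrist"; returns (picture, depth): 480x640x3 uint8, blue, green, red; 480x640 float32, m along the optical axis (not along the pixel's ray), 0 where there is no reading.
- env.get_calibration(name): a dict with "fx", "fy", "cx", "cy" (pixels), "T" (4x4, takes a point from camera to world coordinates). Camera axes: x right, y down, z forward; pixel columns grow to the right and rows downward; lengths in m; the calibration is good to about 2 mm. A picture is of the moment at which its call begins: read the wrist's pose just before it. get_calibration takes no time and is no camera call; for the wrist camera it gives the pose at the moment of the call.
- env.sign_off(): hands the job in; it is judged then, once.
The state is a dict: "time_s": time; "qpos": joint angles; "joint_velocities": joint speeds; "effort": joint torques, N m; "tool_pos": TCP position; "tool_rot": TCP orientation; "force": force on the tool from outside, world axes, zero at the start; "wrist_torque": the same for the moment, N m; "grip_width": finger opening in m; "grasp_force": force on a finger pad.
Only numpy, scipy, OpenCV 4.12 (cv2) and the standard library are available. Lean on these libraries where they do the work, as an engineer would, in place of code of your own. Each camera call takes 0.05 s, during which the arm holds its last target. There are 200 camera calls.

TASK

Shut the lid of the blue die chest, then take the red-handled snap clip out of its parking block and press it down over the steel eye that stands up through the lid's hasp, until its sprung gate gives way and snaps shut behind the bar, so that the clip hangs locked on the eye. Feel for it: never force the clip against the eye (stay well under 35 N), and leave the other tools alone.

Things in the scene. Friction and masses are not known exactly. Their poses are not given: they have to be found in the camera images.
- chest: Low blue steel die chest 200 x 260 x 60 mm, fixed; origin under its centre on the table. Axes: x from the robot's side to the lid's hinge side, y along its width, z up. Lid: blue plate 200 x 260 x 6 mm with a dark slotted hasp tongue 46 mm beyond its near edge. A bolted steel latch bracket on the near face carries the eye.
- lid (a joint): Opening angle of the chest's lid about its far edge, rad: 0 shut, growing as the near edge rises. Starts ajar at 0.35 to 0.75. A stiff friction hinge holds it at any angle; 5 to 12 N down on its top shuts it.
- lid_press (a point): Point fixed to the chest (does not move with the lid), axes as the chest: mid-width, on the lid's upper face as it lies when shut (66 mm above the table), 110 mm nearer the robot than the hinge line, 128 mm beyond the eye's bar. At lid angle a the lid's face is about 110 mm x tan(a) higher here. Pushing straight down here until the face comes down to this point shuts the lid.
- eye_mid (a point): Nominal middle of the eye's bar, fixed to the chest, axes as the chest, 150 mm above the table. The eye is a rigid staple of 8 mm round steel: a level bar along y, free for 40 mm between two upright legs, standing up through the shut hasp. Its legs screw up and down: the true bar is anywhere from 24 mm below to 24 mm above this point, not reported, to be found by feel. x and y are true.
- park: Grey parking pocket, 22 mm high, on a steel base 90 x 50 mm fixed to the table; origin under it on the table. The clip stands in it with its feet 4.5 mm above the table; lift it straight up.
- clip_grip (a point): Centre of the snap clip's red handle, 24 (x) x 16 (y) x 46 (z) mm, upright, 87 mm above the table at the start. x runs across the jaws from gate hinge to nose, y through the thickness, z up. A finger guard 48 x 26 mm has its top 23 mm below this point. Clip: 106 mm high (feet 83 mm below this point), 0.12 to 0.19 kg, the steel frame from 26 mm at -x to 20 mm at +x, 14 mm thick.
- clip_mouth (a point): Middle of the mouth under the hook, 76 mm straight below clip_grip, same axes: 16 mm wide in x with rounded lips, so the bar may be up to 4 mm off centre. The clip's y must lie along the bar; half a turn about z works the same.
- clip_seat (a point): Where the bar's axis lies when it is home against the roof of the hook: 41 mm below clip_grip, same axes. Pushed down, the gate meets the bar with the seat 32 mm above the bar's axis and snaps shut behind it with the seat 1 to 8 mm above; at 0 the bar meets the roof's orange urethane buffer (5 N per mm, 4 mm deep, then rigid steel). The clip hangs upright here by its own weight.
- gate (a joint): Angle of the clip's brass spring gate, rad: 0 shut (its stop), growing as it is pushed inward and up, to 1.25. It is 23 mm long, hinged 16 mm to the -x side of the mouth's middle, and springs back by itself once the bar is past. Pushing it in takes about 3 to 10 N at the handle; then the force drops until the roof is met.
- punch: Steel gooseneck punch 150 mm long lying on the mat, bystander.
- gauge: Brass bevel gauge, flat, 160 mm long, bystander.
- clamp_a: Black C-shaped tool clamp 75 x 60 x 24 mm, bystander.
- clamp_b: A second black C-shaped tool clamp, bystander.
- pad: Orange urethane pad 100 x 60 x 12 mm, bystander.

How it is judged (in metres and radians):
On the way, in this order (a step that is already met when the one before it is completed fails the run):
1. the lid is shut (within 0.04 rad) (value of joint lid below 0.04 rad), for 0.2 s.
2. the clip stands over the eye and its gate is being pressed open by the bar (gate past 0.3 rad, lid still shut) (value of joint gate above 0.3 rad and value of joint lid below 0.04 rad and horizontal distance between clip_seat and eye_mid below 0.02 m and contact force between clip and chest above 0.5 N), for 0.02 s.
At the end, for the whole second after the job is handed in: Lid shut (within 0.04 rad); clip released, at rest (below 0.03 m/s) and hanging upright (within 0.5 rad) with the roof buffer resting on the bar (over 0.3 N), its seat within 12 mm across, 18 mm along and 30 mm in height of the bar's nominal middle; its gate shut again (within 0.12 rad) (x of clip_seat in the frame of eye_mid between -0.012 and 0.012 m and y of clip_seat in the frame of eye_mid between -0.018 and 0.018 m and z of clip_seat in the frame of eye_mid between -0.03 and 0.03 m and contact force between buffer and chest above 0.3 N and value of joint gate below 0.12 rad and value of joint lid below 0.04 rad and angle between clip_grip's own z axis and vertical below 0.5 rad and linear speed of clip below 0.03 m/s); the robot touches nothing.
It fails at once if the clip is pressed on the eye or the chest with more than 35 N (contact force between clip and chest above 35 N).
It fails at once if one of the other tools (punch, gauge, clamps, pad) is pushed aside by more than 20 mm (distance of any of punch, gauge, clamp_a, clamp_b, pad from where it was at the start of the episode above 0.02 m).
It also fails if it takes over 69 s, if anything falls off the work surface, if the arm or the gripper's body presses on something with over 40 N, if the wrist force passes 120 N, or if a joint passes its speed limit or range.

## Working session

There is one attempt and no reset: what is moved stays moved. The work goes in short steps, Python scripts to look and compute and a tool call to move; the robot and the scene stay as the last step left them, time stands still between calls to the robot, and variables do not carry over. Pictures are saved under pics/ and viewed, at most 10 in all, crops included, and the job is handed in when it is done.

Besides the shell and the picture viewer there is one more tool, called after "Call:" by a JSON object that holds its "method" and its "body", one argument or row to a line. drive_tool: Moves the arm, as the interface text tells. Its arguments: {"type":"object","properties":{"moves":{"type":"array"},"newtons":{"type":"number"}},"required":["moves"]}

```bash
mkdir -p pics; cat > h.py <<'E'
import numpy as np, cv2
from cell import env
def cloud(name):
    im,d=env.read_camera(name); c=env.get_calibration(name); T=np.array(c["T"])
    v,u=np.mgrid[:480,:640]
    P=np.stack([(u-c["cx"])/c["fx"]*d,(v-c["cy"])/c["fy"]*d,d],-1)@T[:3,:3].T+T[:3,3]
    P[d==0]=np.nan
    return im,d,P
E
python3 - <<'E'
from h import *
print(env.get_obs())
for n in("scene","top"):
    im,d,P=cloud(n); cv2.imwrite(f"pics/{n}.png",im); np.savez(f"{n}.npz",im=im,P=P); print(n,np.round(env.get_calibration(n)["T"],3),(d==0).mean())
    h=cv2.cvtColor(im,cv2.COLOR_BGR2HSV)
    for k,m in dict(red=((h[...,0]<6)|(h[...,0]>174))&(h[...,1]>150)&(h[...,2]>70),blue=(abs(h[...,0].astype(int)-112)<12)&(h[...,1]>120)).items():
        nl,L,S,C=cv2.connectedComponentsWithStats(m.astype(np.uint8))
        for i in range(1,nl):
            if S[i,4]>60:
                q=P[L==i]; print(k,S[i],np.round(np.nanmedian(q,0),3),np.round(np.nanpercentile(q,[3,97],axis=0),3).tolist())
E
```

```text
{'time_s': 0.0, 'qpos': array([65.09479082, 18.4393097 , -4.01365234, 83.17434436,  1.29560945,
       78.54000895, -3.2609085 ]), 'joint_velocities': array([ 0.03922456, -0.01426535, -0.03258615,  0.02796934,  0.07952548,
       -0.08143902, -0.040943  ]), 'effort': array([ 1.23950493e-03, -4.91287851e+01, -4.03015343e-01, -3.12522840e+01,
       -6.39176066e-02,  4.36769729e-02,  1.66521213e-04]), 'tool_pos': array([ 0.28172868, -0.5852141 ,  0.24346326]), 'tool_rot': array([-1.79891604e+02,  6.87845570e-03,  2.57123829e+01]), 'force': array([ 0.64555416, -0.15044318, -0.04585189]), 'wrist_torque': array([-6.42510572e-05, -3.47198486e-02, -3.62125693e-02]), 'grasp_force': 0.0, 'grip_width': 0.08698640922988163}
scene [[ 0.884  0.34  -0.323  0.966]
 [ 0.468 -0.608  0.641 -0.91 ]
 [ 0.021 -0.717 -0.696  1.09 ]
 [ 0.     0.     0.     1.   ]] 0.009820963541666667
red [  509   181   131   195 12771] [ 1.294  0.653 -0.44 ] [[1.101, 0.644, -0.7], [1.543, 0.981, -0.228]]
red [274 289  11  17 155] [ 0.505 -0.237  0.093] [[0.439, -0.244, -0.002], [0.515, -0.153, 0.111]]
red [ 93 384  18  15
[... 192 characters left out ...]
30  170  105  112 5979] [0.639 0.127 0.101] [[0.515, 0.023, 0.008], [0.729, 0.278, 0.171]]
top [[-0.000e+00 -9.860e-01  1.670e-01  3.290e-01]
 [-1.000e+00  1.000e-03  5.000e-03  1.100e-02]
 [-5.000e-03 -1.670e-01 -9.860e-01  1.273e+00]
 [ 0.000e+00  0.000e+00  0.000e+00  1.000e+00]] 0.004078776041666667
red [   0    0  176  126 7492] [ 1.208  0.665 -0.306] [[1.098, 0.647, -0.656], [1.529, 1.113, -0.228]]
red [416 238  13  13 103] [ 0.5   -0.231  0.108] [[0.489, -0.244, 0.068], [0.512, -0.222, 0.113]]
red [588 322  19  16 231] [ 0.301 -0.634  0.09 ] [[0.287, -0.655, 0.078], [0.315, -0.526, 0.3]]
blue [ 193  151  127  101 7871] [0.611 0.156 0.107] [[0.518, 0.037, 0.003], [0.719, 0.295, 0.174]]
```

View pics/scene.png

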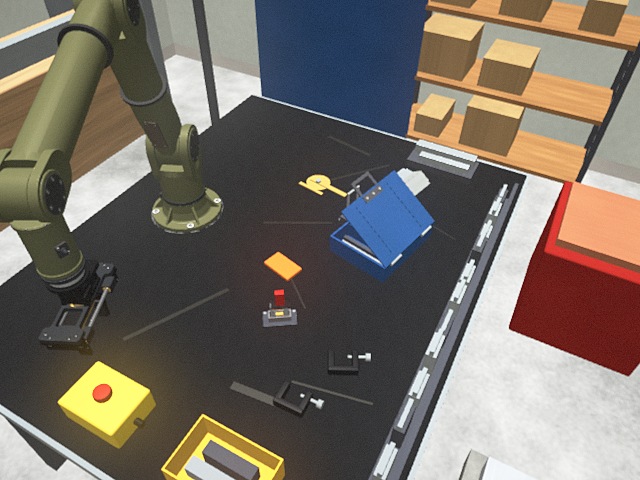

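View pics/top.png

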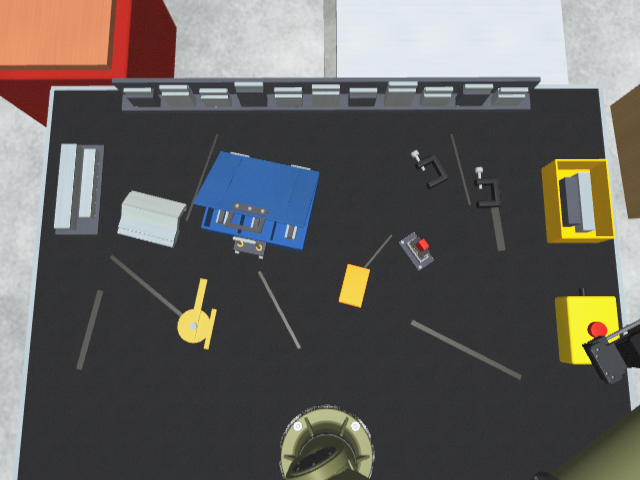

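```bash
python3 - <<'E'
from h import *
A=np.load("top.npz"); B=np.load("scene.npz")
Q=[];
for D,r in((A,(193,151,127,101)),(B,(330,170,105,112))):
    im,P=D["im"],D["P"]; h=cv2.cvtColor(im,cv2.COLOR_BGR2HSV); x,y,w,hh=r
    m=np.zeros((480,640),bool); m[y:y+hh,x:x+w]=True
    m&=(abs(h[...,0].astype(int)-112)<12)&(h[...,1]>120)
    m=cv2.erode(m.astype(np.uint8),np.ones((3,3)))>0
    q=P[m]; q=q[np.isfinite(q).all(1)]
    rng=np.random.default_rng(0); best=0
    for _ in range(500):
        a=q[rng.choice(len(q),3,False)]; n=np.cross(a[1]-a[0],a[2]-a[0]); n/=np.linalg.norm(n)+1e-12
        s=abs((q-a[0])@n)<.003
        if s.sum()>best: best=s.sum(); bs=s
    s=q[bs]; c=s.mean(0); n=np.linalg.svd(s-c)[2][2] if False else np.linalg.eigh(np.cov(s.T))[1][:,0]; n*=np.sign(n[2])
    ang=np.arccos(n[2]); d=np.array([n[0],n[1]]); d/=np.linalg.norm(d)
    # normal tilts away from near edge: points to +chest x
    ex=np.array([*d,0]); ey=np.cross([0,0,1],ex); up=np.cross(ey,n) ; 
    up=up if up[2]>0 else -up
    l=(s-c)@up; t=(s-c)@ey
    pr=lambda v:np.percentile(v,[.5,99.5])
    L,Tt=pr(l),pr(t); print("n",len(q),best,"ang",ang,"yaw",np.degrees(np.arctan2(d[1],d[0])),"len",np.diff(L),np.diff(Tt))
    hinge=c+up*L[0]+ey*Tt.mean(); print("hinge mid",hinge)
    print("chest o",hinge-.1*ex,"eye",hinge+ex*-.238,"press",hinge-.11*ex)
# clip handle
for D,r in((A,(416,238,13,13)),(B,(274,289,11,17))):
    im,P=D["im"],D["P"]; x,y,w,hh=r
    sub=np.s_[y-20:y+hh+25,x-20:x+w+20]; p=P[sub].reshape(-1,3)
    for z0,z1,nm in((.104,.118,"top"),(.052,.07,"guard"),(.016,.026,"pocket"),(.004,.014,"base")):
        k=p[(p[:,2]>z0)&(p[:,2]<z1)]
        if len(k)>5:
            k=k[np.hypot(*(k[:,:2]-[.5,-.235]).T)<.07]
            print(nm,len(k),k.mean(0).round(4),cv2.minAreaRect((k[:,:2]*1000).astype(np.float32)))
# eye pixels: non-blue high points near chest
p=A["P"][190:260,200:310].reshape(-1,3); im=A["im"][190:260,200:310].reshape(-1,3)
cv2.imwrite("pics/crop.png",np.hstack([cv2.resize(A["im"][140:270,180:330],None,fx=2.6,fy=2.6,interpolation=2),cv2.resize(A["im"][215:280,390:452],None,fx=5.2,fy=5.2,interpolation=2)]))
E
```

```text
n 7017 5098 ang 0.5949997707549749 yaw -12.306408122624013 len [0.19214367] [0.25297309]
hinge mid [0.71486455 0.14106739 0.06943471]
chest o [0.61716238 0.16238136 0.06943471] eye [0.48233338 0.19179463 0.06943471] press [0.60739216 0.16451276 0.06943471]
n 4967 3174 ang 0.5906140685257302 yaw -12.393506123655735 len [0.19277497] [0.24995845]
hinge mid [0.71899301 0.13916463 0.06737965]
chest o [0.62132335 0.1606271  0.06737965] eye [0.48653922 0.19024529 0.06737965] press [0.61155639 0.16277334 0.06737965]
top 72 [ 0.5012 -0.2325  0.1096] ((501.4642028808594, -232.93565368652344), (23.461620330810547, 16.76171112060547), 33.281036376953125)
guard 135 [ 0.4993 -0.2319  0.0633] ((500.65850830078125, -233.68983459472656), (49.77415466308594, 26.323688507080078), 34.44170379638672)
pocket 83 [ 0.4931 -0.2308  0.0207] ((498.8950500488281, -234.68533325195312), (59.79718780517578, 26.29205322265625), 34.485862731933594)
base 244 [ 0.4964 -0.2318  0.0061] ((496.3425598144531, -240.34803771972656), (110.62773132324219, 126.3779067993164), 78.35993194580078)
top 57 [ 0.504  -0.2342  0.1085] ((503.6542663574219, -233.05947875976562), (22.723644256591797, 18.35228729248047), 31.753368377685547)
guard 118 [ 0.5041 -0.2357  0.0628] ((502.46380615234375, -234.4295196533203), (49.600852966308594, 27.99588394165039), 33.00169372558594)
pocket 150 [ 0.5005 -0.2372  0.021 ] ((500.2913818359375, -234.04893493652344), (58.905418395996094, 31.525943756103516), 38.356163024902344)
base 162 [ 0.5041 -0.2403  0.0068] ((490.16961669921875, -230.7080078125), (123.04109191894531, 94.18769073486328), 36.07935333251953)
```

View pics/crop.png

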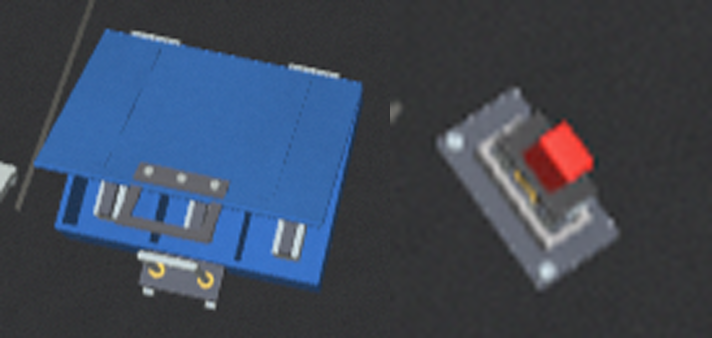

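Call:
{"method": "drive_tool", "body": {
  "moves": [
    [[28.2,-24.2,-5],[0,0,0],0],
    [[28.2,-24.2,-5],[0,0,0],0],
    [[28.2,-24.2,-5],[0,0,0],0],
    [[28.2,-24.2,-5],[0,0,0],0],
    [[28.2,-24.2,-5],[0,0,0],0],
    [[28.2,-24.2,-5],[0,0,0],0],
    [[28.2,-24.2,-5],[0,0,0],0],
    [[28.2,-24.2,-5],[0,0,0],0],
    [[28.2,-24.2,-5],[0,0,0],0],
    [[28.2,-24.2,0],[0,0,0],0],
    [[28.2,-24.2,0],[0,0,0],0],
    [[28.2,-24.2,0],[0,0,0],0]
  ]
}}

```text
time_s: 1.1
tool_pos: [0.461, -0.1753, 0.2894]
tool_rot: [180.0, 0.0, 25.7]
force: [0.3, -0.0, -0.6]
grip_width: 0.0869
grasp_force: 0.0
```

Call:
{"method": "drive_tool", "body": {
  "moves": [
    [[28.2,-24.2,0],[0,0,0],1],
    [[28.2,-24.2,0],[0,0,0],1],
    [[28.2,-24.2,0],[0,0,0],1],
    [[28.2,-24.2,0],[0,0,0],1],
    [[28.2,-24.2,0],[0,0,0],1],
    [[28.2,-24.2,0],[0,0,0],1],
    [[28.2,-24.2,0],[0,0,0],1],
    [[28.2,-24.2,0],[0,0,0],1],
    [[28.2,-24.2,0],[0,0,0],1],
    [[28.2,-24.2,0],[0,0,0],1],
    [[0,0,0],[0,0,-0.124],1],
    [[0,0,0],[0,0,-0.124],1]
  ]
}}

```text
time_s: 2.1
tool_pos: [0.6093, 0.1672, 0.2884]
tool_rot: [-179.8, 0.0, 40.6]
force: [0.5, -0.9, -0.2]
grip_width: 0.0149
grasp_force: 0.0
```

Call:
{"method": "drive_tool", "body": {
  "moves": [
    [[0,0,0],[0,0,-0.124],1],
    [[0,0,0],[0,0,-0.124],1],
    [[0,0,0],[0,0,-0.124],1],
    [[0,0,0],[0,0,-0.124],1],
    [[0,0,0],[0,0,-0.124],1],
    [[0,0,0],[0,0,-0.124],1],
    [[0,0,0],[0,0,-0.124],1],
    [[0,0,0],[0,0,-0.124],1],
    [[0,0,0],[0,0,-0.124],1],
    [[0,0,0],[0,0,-0.124],1],
    [[0,0,0],[0,0,-0.124],1],
    [[0,0,0],[0,0,-0.124],1]
  ]
}}

```text
time_s: 3.1
tool_pos: [0.6098, 0.1629, 0.289]
tool_rot: [-179.9, -0.0, 125.5]
force: [0.5, 0.7, -0.4]
grip_width: 0.0003
grasp_force: 0.0
```

Call:
{"method": "drive_tool", "body": {
  "moves": [
    [[0,0,15],[0,0,-0.124],1],
    [[0,0,15],[0,0,-0.124],1],
    [[0,0,15],[0,0,-0.124],1],
    [[0,0,15],[0,0,-0.124],1],
    [[0,0,15],[0,0,-0.124],1],
    [[0,0,15],[0,0,-0.124],1],
    [[0,0,0],[0,0,0],1],
    [[0,0,0],[0,0,0],1]
  ]
}}

```text
time_s: 3.77
tool_pos: [0.6094, 0.1627, 0.1986]
tool_rot: [-180.0, -0.1, 167.6]
force: [0.4, 0.1, 0.6]
grip_width: 0.0003
grasp_force: 0.0
```

Call:
{"method": "drive_tool", "body": {
  "moves": [
    [[0,0,15],[0,0,0],1],
    [[0,0,12],[0,0,0],1],
    [[0,0,9],[0,0,0],1],
    [[0,0,9],[0,0,0],1],
    [[0,0,9],[0,0,0],1],
    [[0,0,9],[0,0,0],1],
    [[0,0,9],[0,0,0],1],
    [[0,0,9],[0,0,0],1],
    [[0,0,9],[0,0,0],1],
    [[0,0,8],[0,0,0],1],
    [[0,0,6],[0,0,0],1],
    [[0,0,3],[0,0,0],1]
  ]
}}

```text
time_s: 4.77
tool_pos: [0.6092, 0.1633, 0.0911]
tool_rot: [-180.0, -0.1, 167.8]
force: [-2.3, 0.3, 3.8]
grip_width: 0.0002
grasp_force: 1.8
```

Call:
{"method": "drive_tool", "body": {
  "moves": [
    [[0,0,1],[0,0,0],1],
    [[0,0,1],[0,0,0],1],
    [[0,0,1],[0,0,0],1],
    [[0,0,0],[0,0,0],1]
  ]
}}

```text
time_s: 5.1
tool_pos: [0.6102, 0.163, 0.0895]
tool_rot: [-180.0, 0.0, 167.8]
force: [-1.0, -0.4, 0.8]
grip_width: 0.0006
grasp_force: 0.4
```

Call:
{"method": "drive_tool", "body": {
  "moves": [
    [[0,0,1],[0,0,0],1],
    [[0,0,1],[0,0,0],1],
    [[0,0,0],[0,0,0],1],
    [[0,0,0],[0,0,0],1]
  ]
}}

```text
time_s: 5.43
tool_pos: [0.6104, 0.163, 0.089]
tool_rot: [-180.0, 0.1, 167.8]
force: [-3.7, -0.2, 9.5]
grip_width: 0.0006
grasp_force: 4.9
```

Call:
{"method": "drive_tool", "body": {
  "moves": [
    [[0,0,1],[0,0,0],1],
    [[0,0,1],[0,0,0],1],
    [[0,0,0],[0,0,0],1],
    [[0,0,0],[0,0,0],1]
  ]
}}

```text
time_s: 5.77
tool_pos: [0.6104, 0.163, 0.0889]
tool_rot: [-179.9, 0.1, 167.8]
force: [-7.8, -3.0, 21.0]
grip_width: 0.0004
grasp_force: 10.2
```

Call:
{"method": "drive_tool", "body": {
  "moves": [
    [[0,0,-30],[0,0,0],1],
    [[0,0,-35],[0,0,0],1],
    [[0,0,-35],[0,0,0],1],
    [[0,0,-35],[0,0,0],1],
    [[2,-37.3,-26],[0,0,0],0],
    [[2,-37.3,0],[0,0,0],0],
    [[2,-37.3,0],[0,0,0],0],
    [[2,-37.3,0],[0,0,0],0],
    [[2,-37.3,0],[0,0,0],0],
    [[2,-37.3,0],[0,0,0],0],
    [[2,-37.3,0],[0,0,0],0],
    [[2,-37.3,0],[0,0,0],0]
  ]
}}

```text
time_s: 6.77
tool_pos: [0.5316, -0.1248, 0.2444]
tool_rot: [-179.9, 0.1, 167.8]
force: [-0.1, -0.2, 0.5]
grip_width: 0.0458
grasp_force: 0.0
```

Call:
{"method": "drive_tool", "body": {
  "moves": [
    [[2,-37.3,0],[0,0,0],0],
    [[2,-37.3,0],[0,0,0],0],
    [[2,-37.3,0],[0,0,0],0],
    [[0,0,0],[0,0,0.11],0],
    [[0,0,0],[0,0,0.11],0],
    [[0,0,0],[0,0,0.11],0],
    [[0,0,0],[0,0,0.11],0],
    [[0,0,0],[0,0,0.11],0],
    [[0,0,0],[0,0,0.11],0],
    [[0,0,0],[0,0,0.11],0],
    [[0,0,0],[0,0,0],0],
    [[0,0,0],[0,0,0],0]
  ]
}}

```text
time_s: 7.77
tool_pos: [0.5027, -0.2307, 0.2444]
tool_rot: [-180.0, 0.1, 123.8]
force: [-0.3, -0.3, -0.8]
grip_width: 0.0873
grasp_force: 0.0
```

```bash
cat > m.py <<'E'
from h import *
def clip(n):
    im,d,P=cloud(n); cv2.imwrite(f"pics/{n}2.png",im)
    p=P.reshape(-1,3); near=np.hypot(*(p[:,:2]-[.502,-.233]).T)<.06
    h=cv2.cvtColor(im,cv2.COLOR_BGR2HSV).reshape(-1,3)
    red=((h[:,0]<6)|(h[:,0]>174))&(h[:,1]>130)&(h[:,2]>60)
    for nm,k in(("top",near&red&(p[:,2]>.107)&(p[:,2]<.114)),("guard",near&(p[:,2]>.06)&(p[:,2]<.068))):
        if k.sum()>10: print(n,nm,k.sum(),p[k].mean(0).round(4),cv2.minAreaRect((p[k][:,:2]*1000).astype(np.float32)))
    return im,P
E
python3 - <<'E'
from m import *
clip("wrist")
im,P=clip("top")
o=env.get_obs(); print(o["tool_pos"],o["tool_rot"])
# lid & eye
h=cv2.cvtColor(im,cv2.COLOR_BGR2HSV)
m=(abs(h[...,0].astype(int)-112)<12)&(h[...,1]>120); m[:140]=0
q=P[m]; q=q[(abs(q[:,2]-.066)<.01)]; r=cv2.minAreaRect((q[:,:2]*1000).astype(np.float32)); print("lid",len(q),q[:,2].mean(),r)
ex=np.array([np.cos(np.radians(-12.3)),np.sin(np.radians(-12.3))]); c=np.array(r[0])/1000
print("eye est",c-.138*ex)
k=P.reshape(-1,3); k=k[(np.hypot(*(k[:,:2]-(c-.138*ex)).T)<.05)&(k[:,2]>.11)&(k[:,2]<.2)]; print("eye pts",len(k),k.mean(0),k[:,2].max(),cv2.minAreaRect((k[:,:2]*1000).astype(np.float32)) if len(k)>4 else "")
E
```

```text
wrist top 346 [ 0.5    -0.2336  0.1097] ((499.9082946777344, -232.70404052734375), (23.41332244873047, 16.174659729003906), 33.459571838378906)
wrist guard 1174 [ 0.4979 -0.2309  0.0641] ((498.9520568847656, -233.42227172851562), (49.52667999267578, 26.248109817504883), 33.567344665527344)
top top 55 [ 0.5015 -0.2325  0.1099] ((501.34674072265625, -232.6737060546875), (23.56825065612793, 15.292339324951172), 33.22858810424805)
top guard 121 [ 0.4997 -0.2315  0.0638] ((500.36236572265625, -233.60000610351562), (49.58023452758789, 25.96800994873047), 32.84394073486328)
[ 0.50266337 -0.23046003  0.24434084] [-1.79989051e+02  3.85469357e-02  1.23826459e+02]
lid 7713 0.06582857326631116 ((621.001953125, 163.81544494628906), (260.8922424316406, 201.84666442871094), 77.88008117675781)
eye est [0.48616966 0.19321364]
eye pts 96 [0.50453451 0.18715462 0.14443247] 0.155134854765705 ((505.16534423828125, 187.9374237060547), (53.86697006225586, 8.269275665283203), 77.59569549560547)
```

View pics/wrist2.png

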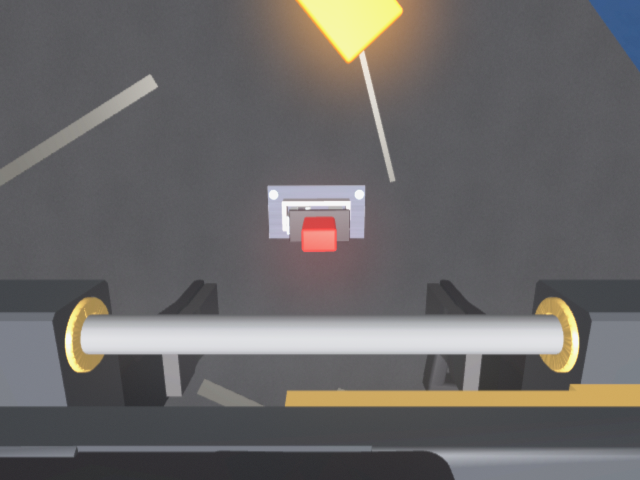

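View pics/top2.png

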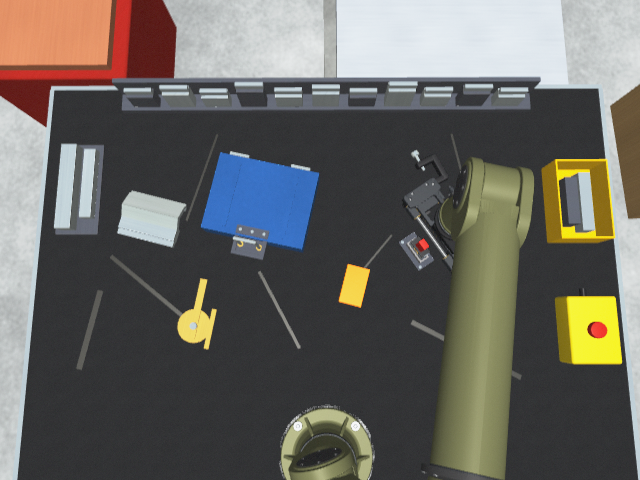

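```bash
python3 - <<'E'
from h import *
ex=np.array([np.cos(np.radians(-12.2)),np.sin(np.radians(-12.2))]); ey=np.array([-ex[1],ex[0]]); c=np.array([.621,.1638])
out=[]
for n in("top","scene"):
    im,d,P=cloud(n); p=P.reshape(-1,3); X=(p[:,:2]-c)@ex; Y=(p[:,:2]-c)@ey
    k=(abs(Y)<.05)&(X<-.09)&(X>-.19)&(p[:,2]>.05)&(p[:,2]<.22)
    print(n)
    for z in np.arange(.05,.2,.01):
        s=k&(p[:,2]>=z)&(p[:,2]<z+.01)
        if s.sum(): print(round(z,3),s.sum(),"X",np.percentile(X[s],[5,50,95]).round(3),"Y",np.percentile(Y[s],[5,50,95]).round(3))
    v,u=np.where(k.reshape(480,640)); 
    a=im[v.min()-15:v.max()+15,u.min()-15:u.max()+15]; out.append(cv2.resize(a,(400,int(400*a.shape[0]/a.shape[1])),interpolation=2)); print(u.min(),u.max(),v.min(),v.max())
H=max(o.shape[0] for o in out)
cv2.imwrite("pics/eye.png",np.hstack([cv2.copyMakeBorder(o,0,H-o.shape[0],0,0,0) for o in out]))
E
```

```text
top
0.05 247 X [-0.134 -0.123 -0.1  ] Y [-0.027 -0.001  0.03 ]
0.06 406 X [-0.145 -0.119 -0.092] Y [-0.04  -0.003  0.041]
0.07 25 X [-0.136 -0.095 -0.092] Y [-0.037  0.008  0.043]
0.08 4 X [-0.122 -0.12  -0.117] Y [-0.027 -0.001  0.024]
0.09 8 X [-0.122 -0.121 -0.118] Y [-0.027 -0.001  0.023]
0.1 3 X [-0.119 -0.118 -0.117] Y [-0.023  0.021  0.022]
0.11 7 X [-0.122 -0.121 -0.119] Y [-0.027 -0.023  0.023]
0.12 3 X [-0.121 -0.12  -0.118] Y [-0.028 -0.026  0.017]
0.13 5 X [-0.122 -0.122 -0.117] Y [-0.028 -0.025  0.014]
0.14 63 X [-0.122 -0.119 -0.115] Y [-0.024  0.002  0.025]
0.15 18 X [-0.122 -0.118 -0.117] Y [-0.023 -0.004  0.014]
231 271 230 259
scene
0.05 116 X [-0.135 -0.118 -0.106] Y [-0.039  0.004  0.034]
0.06 162 X [-0.143 -0.115 -0.091] Y [-0.04  -0.008  0.041]
0.07 13 X [-0.128 -0.114 -0.09 ] Y [-0.033  0.021  0.029]
0.08 14 X [-0.12  -0.116 -0.112] Y [-0.026  0.023  0.026]
0.09 14 X [-0.119 -0.115 -0.113] Y [-0.029 -0.021  0.025]
0.1 11 X [-0.118 -0.115 -0.113] Y [-0.027 -0.02   0.023]
0.11 15 X [-0.12  -0.116 -0.114] Y [-0.026  0.021  0.025]
0.12 15 X [-0.12  -0.115 -0.113] Y [-0.027 -0.023  0.026]
0.13 10 X [-0.118 -0.115 -0.113] Y [-0.027  0.021  0.027]
0.14 37 X [-0.12  -0.116 -0.113] Y [-0.026 -0.002  0.025]
0.15 5 X [-0.116 -0.115 -0.112] Y [-0.023 -0.003  0.014]
337 368 186 222
```

View pics/eye.png

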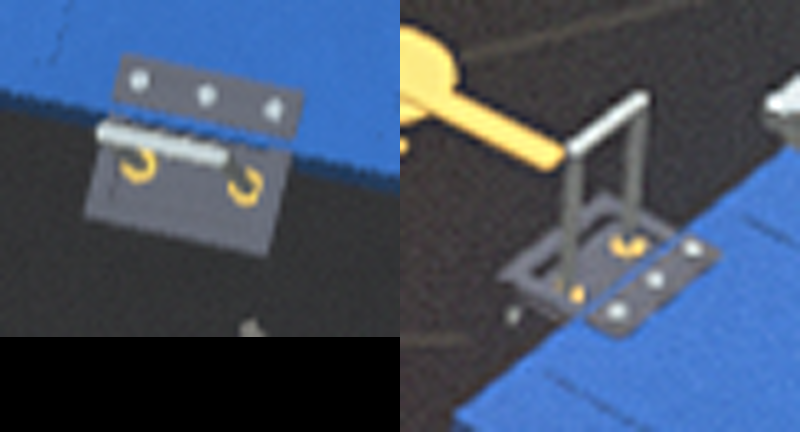

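Call:
{"method": "drive_tool", "body": {
  "moves": [
    [[-1,-2.7,0],[0,0,0.007],0],
    [[0,0,25],[0,0,0],0],
    [[0,0,30],[0,0,0],0],
    [[0,0,30],[0,0,0],0],
    [[0,0,30],[0,0,0],0],
    [[0,0,20],[0,0,0],0],
    [[0,0,12],[0,0,0],0],
    [[0,0,5],[0,0,0],0],
    [[0,0,0],[0,0,0],0],
    [[0,0,0],[0,0,0],0]
  ]
}}

```text
time_s: 8.8
tool_pos: [0.5018, -0.2328, 0.0934]
tool_rot: [179.9, 0.1, 123.3]
force: [0.6, 0.0, 0.3]
grip_width: 0.0873
grasp_force: 0.0
```

Call:
{"method": "drive_tool", "body": {
  "moves": [
    [[0,0,0],[0,0,0],0.5],
    [[0,0,0],[0,0,0],0.6],
    [[0,0,0],[0,0,0],0.7],
    [[0,0,0],[0,0,0],0.8],
    [[0,0,0],[0,0,0],0.9],
    [[0,0,0],[0,0,0],1],
    [[0,0,0],[0,0,0],1],
    [[0,0,0],[0,0,0],1],
    [[0,0,0],[0,0,0],1]
  ],
  "newtons": 40
}}

```text
time_s: 9.55
tool_pos: [0.5009, -0.2325, 0.0923]
tool_rot: [-180.0, -0.0, 123.3]
force: [-0.8, -0.2, 0.0]
grip_width: 0.0348
grasp_force: 0.0
```

Call:
{"method": "drive_tool", "body": {
  "moves": [
    [[0,0,0],[0,0,0],1],
    [[0,0,0],[0,0,0],1],
    [[0,0,0],[0,0,0],1],
    [[0,0,0],[0,0,0],1],
    [[0,0,0],[0,0,0],1]
  ]
}}

```text
time_s: 9.97
tool_pos: [0.5009, -0.2325, 0.0923]
tool_rot: [-180.0, 0.0, 123.3]
force: [-0.2, -0.7, -0.3]
grip_width: 0.0236
grasp_force: 39.9
```

Call:
{"method": "drive_tool", "body": {
  "moves": [
    [[0,0,-8],[0,0,0],1],
    [[0,0,-15],[0,0,0],1],
    [[0,0,-30],[0,0,0],1],
    [[0,0,-35],[0,0,0],1],
    [[0,0,-35],[0,0,0],1],
    [[0,0,-35],[0,0,0],1],
    [[0,0,-30],[0,0,0],1],
    [[0,0,-20],[0,0,0],1],
    [[0,0,0],[0,0,0],1]
  ]
}}

```text
time_s: 10.72
tool_pos: [0.5031, -0.2326, 0.3053]
tool_rot: [179.8, 0.4, 123.3]
force: [1.1, -0.8, -1.6]
grip_width: 0.0236
grasp_force: 39.9
```

Call:
{"method": "drive_tool", "body": {
  "moves": [
    [[14.5,9.8,0],[0,0,0],1],
    [[29.1,19.6,0],[0,0,0],1],
    [[29.1,19.6,0],[0,0,0],1],
    [[29.1,19.6,0],[0,0,0],1],
    [[29.1,19.6,0],[0,0,0],1],
    [[29.1,19.6,0],[0,0,0],1],
    [[29.1,19.6,0],[0,0,0],1],
    [[29.1,19.6,0],[0,0,0],1],
    [[29.1,19.6,0],[0,0,0],1],
    [[29.1,19.6,0],[0,0,0],1],
    [[29.1,19.6,0],[0,0,0],1],
    [[29.1,19.6,0],[0,0,0],1]
  ]
}}

```text
time_s: 11.72
tool_pos: [0.5041, 0.1726, 0.2986]
tool_rot: [-179.8, 0.0, 123.3]
force: [0.7, 0.1, -1.3]
grip_width: 0.024
grasp_force: 39.9
```

Call:
{"method": "drive_tool", "body": {
  "moves": [
    [[14.5,9.8,0],[0,0,0],1],
    [[0,0,0],[0,0,0.0993],1],
    [[0,0,0],[0,0,0.0993],1],
    [[0,0,0],[0,0,0.0993],1],
    [[0,0,0],[0,0,0.0993],1],
    [[0,0,0],[0,0,0.0993],1],
    [[0,0,0],[0,0,0.0993],1],
    [[0,0,0],[0,0,0.0993],1],
    [[0,0,0],[0,0,0.0993],1],
    [[0,0,0],[0,0,0],1],
    [[0,0,0],[0,0,0],1]
  ]
}}

```text
time_s: 12.63
tool_pos: [0.5048, 0.1887, 0.299]
tool_rot: [-179.9, 0.1, 78.0]
force: [-0.5, -1.1, -2.2]
grip_width: 0.0234
grasp_force: 39.9
```

```bash
python3 - <<'E'
from h import *
o=env.get_obs(); print(o["tool_pos"],o["tool_rot"],o["force"],o["grip_width"],o["grasp_force"])
ex=np.array([np.cos(np.radians(-12.2)),np.sin(np.radians(-12.2))]); ey=np.array([-ex[1],ex[0]]); c=np.array([.621,.1638])
out=[]
for n in("scene","wrist"):
    im,d,P=cloud(n); p=P.reshape(-1,3); X=(p[:,:2]-c)@ex; Y=(p[:,:2]-c)@ey
    k=(abs(Y)<.06)&(X<-.08)&(X>-.16)&(p[:,2]>.05)&(p[:,2]<.31)
    s=k&(abs(Y)<.035)
    for a,b in((.08,.14),(.14,.156),(.205,.215),(.215,.235),(.235,.25),(.25,.27),(.275,.295)):
        t=s&(p[:,2]>a)&(p[:,2]<b)
        if t.sum()>3: print(n,a,b,t.sum(),"X",np.percentile(X[t],[5,50,95]).round(4),"Y",np.percentile(Y[t],[5,50,95]).round(4))
    if n=="scene":
        v,u=np.where(k.reshape(480,640)); a=im[v.min()-15:v.max()+15,u.min()-15:u.max()+15]; im=cv2.resize(a,(320,int(320*a.shape[0]/a.shape[1])),interpolation=2)
    else: im=im[::2,::2]
    out.append(im)
H=max(o.shape[0] for o in out)
cv2.imwrite("pics/ov.png",np.hstack([cv2.copyMakeBorder(o,0,H-o.shape[0],0,0,0) for o in out])[:600])
E
```

```text
[0.50479    0.18867    0.29904182] [-1.79890258e+02  7.41726600e-02  7.79808373e+01] [-0.46891044 -1.05967682 -2.24945884] 0.0234384160673881 39.86421603709459
scene 0.08 0.14 77 X [-0.1203 -0.1159 -0.1128] Y [-0.0277 -0.0169  0.0272]
scene 0.14 0.156 42 X [-0.1201 -0.116  -0.1121] Y [-0.0267 -0.0017  0.0222]
scene 0.205 0.215 12 X [-0.1447 -0.1314 -0.0997] Y [-0.008  -0.0048 -0.0005]
scene 0.215 0.235 85 X [-0.1405 -0.1232 -0.0974] Y [-0.0097 -0.0055  0.0045]
scene 0.235 0.25 42 X [-0.1428 -0.1059 -0.0961] Y [-0.0092 -0.0058  0.0055]
scene 0.25 0.27 71 X [-0.1418 -0.1087 -0.0963] Y [-0.0134 -0.0062  0.0053]
scene 0.275 0.295 97 X [-0.1378 -0.114  -0.097 ] Y [-0.0137 -0.0085  0.0081]
wrist 0.08 0.14 88 X [-0.1225 -0.1193 -0.1156] Y [0.0258 0.0276 0.0282]
wrist 0.14 0.156 723 X [-0.1228 -0.1192 -0.1157] Y [-0.0167  0.0052  0.0262]
wrist 0.205 0.215 50 X [-0.1381 -0.1316 -0.1023] Y [0.0047 0.0051 0.0056]
wrist 0.215 0.235 1099 X [-0.1419 -0.1271 -0.1024] Y [-0.0007  0.0034  0.0056]
wrist 0.235 0.25 331 X [-0.1444 -0.109  -0.1004] Y [0.0045 0.0053 0.0058]
wrist 0.25 0.27 217 X [-0.1451 -0.1316 -0.1   ] Y [-0.0015  0.0109  0.0116]
wrist 0.275 0.295 1870 X [-0.1375 -0.1195 -0.101 ] Y [0.0058 0.0065 0.0097]
```

View pics/ov.png

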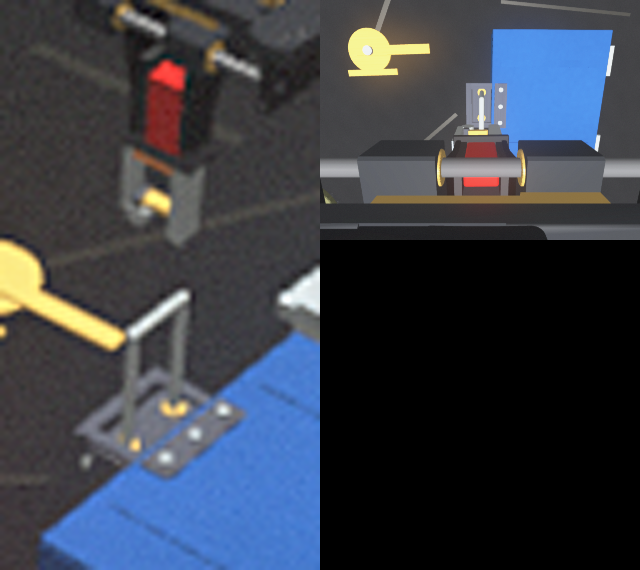

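Call:
{"method": "drive_tool", "body": {
  "moves": [
    [[0,0.5,12],[0,0,0],1],
    [[0,0,18],[0,0,0],1],
    [[0,0,14],[0,0,0],1],
    [[0,0,8],[0,0,0],1],
    [[0,0,4],[0,0,0],1],
    [[0,0,2],[0,0,0],1],
    [[0,0,2],[0,0,0],1],
    [[0,0,2],[0,0,0],1],
    [[0,0,2],[0,0,0],1],
    [[0,0,0],[0,0,0],1]
  ]
}}

```text
time_s: 13.57
tool_pos: [0.5065, 0.1884, 0.2364]
tool_rot: [180.0, 0.0, 77.8]
force: [-0.5, 0.1, -2.7]
grip_width: 0.024
grasp_force: 39.9
```

Call:
{"method": "drive_tool", "body": {
  "moves": [
    [[0,0,2],[0,0,0],1],
    [[0,0,2],[0,0,0],1],
    [[0,0,2],[0,0,0],1],
    [[0,0,2],[0,0,0],1],
    [[0,0,2],[0,0,0],1]
  ]
}}

```text
time_s: 13.98
tool_pos: [0.5064, 0.1883, 0.2261]
tool_rot: [-180.0, 0.0, 77.8]
force: [-1.0, -0.1, -2.0]
grip_width: 0.024
grasp_force: 39.9
```

Call:
{"method": "drive_tool", "body": {
  "moves": [
    [[0,0,1.5],[0,0,0],1],
    [[0,0,1.5],[0,0,0],1],
    [[0,0,1.5],[0,0,0],1],
    [[0,0,1.5],[0,0,0],1]
  ]
}}

```text
time_s: 14.32
tool_pos: [0.5063, 0.1885, 0.2208]
tool_rot: [-180.0, 0.0, 77.8]
force: [-1.9, -1.4, 4.4]
grip_width: 0.0237
grasp_force: 39.9
```

Call:
{"method": "drive_tool", "body": {
  "moves": [
    [[0,0,1.5],[0,0,0],1],
    [[0,0,1.5],[0,0,0],1],
    [[0,0,1.5],[0,0,0],1],
    [[0,0,1.5],[0,0,0],1]
  ]
}}

```text
time_s: 14.65
tool_pos: [0.5072, 0.1883, 0.2149]
tool_rot: [179.9, -0.0, 77.8]
force: [-0.8, -1.5, 7.8]
grip_width: 0.0239
grasp_force: 39.9
```

Call:
{"method": "drive_tool", "body": {
  "moves": [
    [[0,0,1.5],[0,0,0],1],
    [[0,0,1.5],[0,0,0],1],
    [[0,0,1.5],[0,0,0],1],
    [[0,0,1.5],[0,0,0],1]
  ]
}}

```text
time_s: 14.98
tool_pos: [0.5066, 0.1892, 0.2089]
tool_rot: [180.0, -0.1, 77.8]
force: [-2.6, -0.2, 5.6]
grip_width: 0.0238
grasp_force: 39.9
```

Call:
{"method": "drive_tool", "body": {
  "moves": [
    [[0,0,1.5],[0,0,0],1],
    [[0,0,1.5],[0,0,0],1],
    [[0,0,1.5],[0,0,0],1],
    [[0,0,1.5],[0,0,0],1],
    [[0,0,0],[0,0,0],1]
  ]
}}

```text
time_s: 15.4
tool_pos: [0.5055, 0.1889, 0.2017]
tool_rot: [-179.9, -0.0, 77.8]
force: [-4.4, 2.3, 2.5]
grip_width: 0.0237
grasp_force: 39.9
```

Call:
{"method": "drive_tool", "body": {
  "moves": [
    [[0,0,1.5],[0,0,0],1],
    [[0,0,1.5],[0,0,0],1],
    [[0,0,1],[0,0,0],1],
    [[0,0,1],[0,0,0],1],
    [[0,0,0],[0,0,0],1]
  ]
}}

```text
time_s: 15.82
tool_pos: [0.5071, 0.1872, 0.1964]
tool_rot: [179.9, 0.1, 77.7]
force: [-0.5, -0.9, -1.6]
grip_width: 0.024
grasp_force: 39.9
```

Call:
{"method": "drive_tool", "body": {
  "moves": [
    [[0,0,1],[0,0,0],1],
    [[0,0,1],[0,0,0],1],
    [[0,0,1],[0,0,0],1],
    [[0,0,0],[0,0,0],1]
  ]
}}

```text
time_s: 16.15
tool_pos: [0.5067, 0.188, 0.1941]
tool_rot: [180.0, 0.0, 77.7]
force: [-0.1, 0.3, -1.9]
grip_width: 0.0238
grasp_force: 39.9
```

Call:
{"method": "drive_tool", "body": {
  "moves": [
    [[0,0,1],[0,0,0],1],
    [[0,0,1],[0,0,0],1],
    [[0,0,1],[0,0,0],1],
    [[0,0,0],[0,0,0],1]
  ]
}}

```text
time_s: 16.48
tool_pos: [0.5066, 0.1884, 0.1914]
tool_rot: [180.0, 0.0, 77.8]
force: [-0.2, 0.3, -0.7]
grip_width: 0.0235
grasp_force: 39.9
```

Call:
{"method": "drive_tool", "body": {
  "moves": [
    [[0,0,0.7],[0,0,0],1],
    [[0,0,0],[0,0,0],1],
    [[0,0,0],[0,0,0],1]
  ]
}}

```text
time_s: 16.73
tool_pos: [0.5066, 0.1884, 0.1909]
tool_rot: [180.0, 0.0, 77.8]
force: [-0.6, -0.3, 0.7]
grip_width: 0.0236
grasp_force: 39.9
```

Call:
{"method": "drive_tool", "body": {
  "moves": [
    [[0,0,0],[0,0,0],0.7],
    [[0,0,0],[0,0,0],0.65],
    [[0,0,0],[0,0,0],0.6],
    [[0,0,0],[0,0,0],0.5],
    [[0,0,0],[0,0,0],0.3],
    [[0,0,0],[0,0,0],0.1],
    [[0,0,0],[0,0,0],0],
    [[0,0,0],[0,0,0],0],
    [[0,0,0],[0,0,0],0],
    [[0,0,0],[0,0,0],0],
    [[0,0,0],[0,0,0],0],
    [[0,0,0],[0,0,0],0]
  ]
}}

```text
time_s: 17.73
tool_pos: [0.5064, 0.1883, 0.1906]
tool_rot: [180.0, 0.0, 77.8]
force: [-0.3, -1.0, 0.5]
grip_width: 0.0843
grasp_force: 0.0
```

Call:
{"method": "drive_tool", "body": {
  "moves": [
    [[0,0,-5],[0,0,0],0],
    [[0,0,-15],[0,0,0],0],
    [[0,0,-25],[0,0,0],0],
    [[0,0,-35],[0,0,0],0],
    [[0,0,-35],[0,0,0],0],
    [[0,0,-15],[0,0,0],0],
    [[0,0,0],[0,0,0],0],
    [[0,0,0],[0,0,0],0],
    [[0,0,0],[0,0,0],0]
  ]
}}

```text
time_s: 18.48
tool_pos: [0.506, 0.188, 0.3197]
tool_rot: [-179.9, 0.1, 77.8]
force: [0.3, 0.1, -0.4]
grip_width: 0.087
grasp_force: 0.0
```

```bash
python3 - <<'E'
from h import *
o=env.get_obs(); print(o["tool_pos"],o["force"],o["grip_width"])
im,d,P=cloud("scene"); h=cv2.cvtColor(im,cv2.COLOR_BGR2HSV)
p=P.reshape(-1,3); ex=np.array([np.cos(np.radians(-12.2)),np.sin(np.radians(-12.2))]); ey=np.array([-ex[1],ex[0]])
q=p[:,:2]-[.5055,.1885]; X=q@ex;Y=q@ey
for a,b in((.1,.115),(.165,.175),(.18,.19),(.19,.2),(.2,.206)):
    t=(abs(X)<.04)&(abs(Y)<.025)&(p[:,2]>a)&(p[:,2]<b); print(a,t.sum(),np.percentile(X[t],[5,50,95]).round(4),np.percentile(Y[t],[5,50,95]).round(4))
v,u=np.where(((abs(X)<.06)&(abs(Y)<.05)&(p[:,2]>.05)&(p[:,2]<.22)).reshape(480,640))
a=im[v.min()-12:v.max()+12,u.min()-12:u.max()+12]; cv2.imwrite("pics/end.png",cv2.resize(a,None,fx=7,fy=7,interpolation=2)[:600,:800])
E
```

```text
[0.50601547 0.18798098 0.31969736] [ 0.28094874  0.06479809 -0.43351171] 0.0869975055324264
0.1 35 [-0.0216  0.0033  0.0205] [-0.0242 -0.0071  0.0057]
0.165 22 [-0.0117  0.0063  0.0152] [-0.0111 -0.0073  0.0016]
0.18 20 [-0.0026  0.0115  0.0165] [-0.0102 -0.0067  0.004 ]
0.19 23 [-0.0057  0.0094  0.0167] [-0.0106 -0.0075  0.0014]
0.2 20 [-0.0042  0.006   0.016 ] [-0.0138 -0.007   0.0037]
```

View pics/end.png

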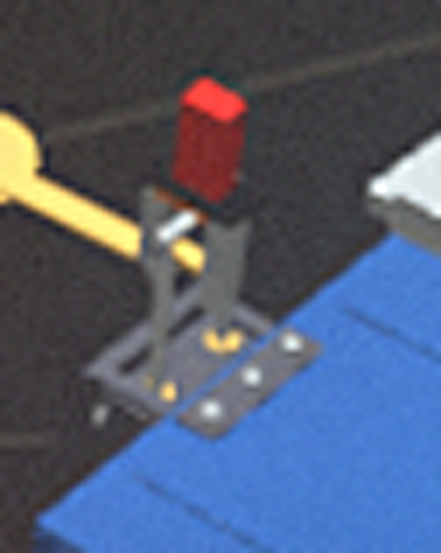

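The picture shows the clip hanging on the eye almost upright: red handle at (210,140), with the bar at (180,225) under the roof. The lid is shut and the gripper is clear. Clip drift at rest can be ruled out by letting a second pass before handing in.

Call:
{"method": "drive_tool", "body": {
  "moves": [
    [[0,0,-10],[0,0,0],0],
    [[0,0,0],[0,0,0],0],
    [[0,0,0],[0,0,0],0],
    [[0,0,0],[0,0,0],0],
    [[0,0,0],[0,0,0],0],
    [[0,0,0],[0,0,0],0],
    [[0,0,0],[0,0,0],0],
    [[0,0,0],[0,0,0],0],
    [[0,0,0],[0,0,0],0],
    [[0,0,0],[0,0,0],0],
    [[0,0,0],[0,0,0],0],
    [[0,0,0],[0,0,0],0]
  ]
}}

```text
time_s: 19.53
tool_pos: [0.5064, 0.1883, 0.3306]
tool_rot: [180.0, 0.0, 77.8]
force: [-0.4, -1.2, -1.0]
grip_width: 0.0872
grasp_force: 0.0
```

```bash
python3 -c "
from h import *
im,d,P=cloud('scene'); h=cv2.cvtColor(im,cv2.COLOR_BGR2HSV); p=P
m=((h[...,0]<6)|(h[...,0]>174))&(h[...,1]>130)&(np.hypot(P[...,0]-.506,P[...,1]-.188)<.05)
print(m.sum(),np.nanmean(P[m],0),np.nanmax(P[m][:,2]))
print(env.sign_off())"
```

```text
126 [0.51053155 0.18175292 0.19094201] 0.2142686517967245
the job is handed in; nothing more can be done
None
```

I handed the job in at about 19.6 s: the lid is shut, and the clip hangs on the eye with its gate snapped shut and the gripper clear. The sign-off returned no verdict, and I took the gate as shut from the force dropping back to the clip's weight, without a tug test.

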